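# Seat a valve block in a jig and hold the clamp at four clicks

## Task

Push the short aluminium block on the jig's plate square and flush into the corner formed by the long fence and the end stop, before touching the clamp lever. Then take the lever by its upright black knob and swing it counterclockwise (seen from above) exactly four clicks, never as far as a fifth, so that the rubber pad presses on the seated block. The lever springs back when let go: finish while still holding it at the fourth click, with the block still flush, and leave all the other things on the table where they are.

Things in the scene. Friction and masses are not known exactly. Their poses are not given: they have to be found in the camera images.
- jig: steel clamping jig fixed to the table, place and yaw vary; origin on the table surface; local x points away from the robot, y to the left at yaw 0. In jig mm: plate x -155..45, y -170..165, top z = 12. Long fence: bar x 20..40, y -105..160, top z = 34. End stop: bar x -45..20, y 140..160, top z = 34. Clamp housing: x -150..-95, y -165..70, top z = 40
- jig_corner (a point): the inside corner, on the plate's top, where the fence's face (jig x = 20) and the stop's face (jig y = 140) meet, z 12; axes as the jig
- block: short block to be seated: aluminium, 40 (local x) x 120 (y) x 40 mm (z), about 0.5 kg, three round seats on top; starts loose on the plate, 12 to 24 mm short of the fence, 40 to 90 mm short of the stop, up to 0.15 rad askew. Origin: centre of its underside. Side +x goes against the fence, end +y against the stop: seated, the origin is at jig x 0, y 80, z 12
- block_corner (a point): the lower corner of the block (local x 20, y 60, z 0 mm) that belongs at jig_corner
- lever (a joint): clamp lever angle, rad: 0 at rest, grows counterclockwise from above. Clicks every 0.262 rad: pawl crests at 0.131, 0.393, 0.654, 0.916, 1.178; notches at 0.262, 0.524, 0.785, 1.047 (fourth click), 1.309; hard stop 1.44. A return spring pulls it back to 0 over the clicks when let go. The knob takes 2 to 10 N to move, rising along the way: the load falls by about 3 N as each click drops in
- lever_knob (a point): centre of the lever's upright black knob: 20 mm across, from z = 61 to 107 mm above the table (this point at 85), 105 mm from the hinge; at rest it lies at -100 degrees from the jig's x axis seen from the hinge (to its right). The flat arm below it, 18 mm wide, is at z = 53 to 63
- lever_hinge (a point): on the lever's vertical hinge axis (jig x -120, y -120 mm), at the height of lever_knob; the toothed hub there is 68 mm across, up to 70 mm high; its pawl sticks out towards the robot to jig x = -180, z = 43 to 51
- knob: the upright black knob of the lever; it spins freely on its own pin; origin on its axis, at table height
- pad: rubber pad, 22 mm across, on the push rod that leaves the housing along jig +x at y = 45, z = 34 mm; origin at its face's centre, at jig x = -58 with the lever at rest. It moves 45 mm per rad of the lever, is sprung (0.8 N per mm), meets the seated block just after the third click and presses it to the fence
- long_block_a: finished long aluminium block, 40 x 200 x 40 mm, five round seats on top, on the table at the left; bystander
- long_block_b: second finished long aluminium block, same, beside the other; bystander
- screwdriver: green-handled screwdriver lying on the table beyond the jig; bystander
- bush: loose steel ring, 32 mm outside, 12 mm high, lying on the jig's plate towards its right-hand end; bystander
- oil_bottle: small white bottle, 44 mm across, 110 mm tall, right of the jig; bystander
- cup: small steel bowl, 70 mm across, 50 mm high, to the right; bystander
- hex_key: black L-shaped hex key, 110 mm long, 6 mm thick, on the table to the right; bystander

How it is judged:
On the way, in this order (a step that is already met when the one before it is completed fails the run):
1. the block is square and flush in the corner while the lever is still at rest (x of block_corner in the frame of jig_corner between -0.0025 and 0.0025 m and y of block_corner in the frame of jig_corner between -0.0025 and 0.0025 m and z of block_corner in the frame of jig_corner between -0.003 and 0.003 m and angle between the x axis of block and the x axis of jig, either way round below 0.025 rad and angle between the z axis of block and the z axis of jig, either way round below 0.03 rad and value of joint lever below 0.1 rad), for 0.2 s.
2. the lever is held by the fingers at the fourth click, the pad pressing on the block (value of joint lever between 0.93 and 1.165 rad and contact force between the fingers and knob above 1 N and contact force between pad and block above 3 N), for 0.3 s.
At the end, for the whole second after the job is handed in: Block corner within 2.5 mm of the jig corner along fence and stop, flat, square within 0.025 rad; lever still, between 0.93 and 1.165 rad (fourth click), fingers pressing its knob over 1 N, pad pressing the block over 3 N; no bystander moved over 25 mm (all of step 2 and x of block_corner in the frame of jig_corner between -0.0025 and 0.0025 m and y of block_corner in the frame of jig_corner between -0.0025 and 0.0025 m and z of block_corner in the frame of jig_corner between -0.003 and 0.003 m and angle between the x axis of block and the x axis of jig, either way round below 0.025 rad and angle between the z axis of block and the z axis of jig, either way round below 0.03 rad and velocity of joint lever between -0.1 and 0.1 rad/s and distance of each of long_block_a, long_block_b, screwdriver, bush, oil_bottle, cup, hex_key from where it was at the start of the episode below 0.025 m); the arm keeps its last pose, push and grip.
It fails at once if the lever goes over the fifth click (value of joint lever above 1.19 rad).
It fails at once if a bystander is knocked aside (distance of any of long_block_a, long_block_b, screwdriver, bush, oil_bottle, cup, hex_key from where it was at the start of the episode above 0.025 m).
It fails at once if the lever is moved before the block is seated (value of joint lever above 0.2 rad and distance between block_corner and jig_corner above 0.02 m).
It also fails if it takes over 72 s, if anything falls off the work surface, if the arm or the gripper's body presses on something with over 40 N, if the wrist force passes 120 N, or if a joint passes its speed limit or range.

## Robot

A 6-joint arm with a two-finger parallel gripper is mounted at the origin on the work surface. World frame = base frame: x ahead of the robot, y to its left, z up, the work surface at z = 0. Lengths are in m, angles in rad, forces in N, time in s.
With the tool pointing down it reaches from about 0.425 to 0.95 m from the base axis. Payload 3.5 kg.
Tool frame: the origin (TCP) lies between the finger pads; the fingertips stand 14 mm ahead of it and the grasp point (between the pads) lies 5 mm behind it; z points along the fingers, y is the line along which they close (so a half turn about z gives the same grasp; the last joint's range is limited). The gripper opens to 85 mm and grips with 20 to 120 N. Pads are 22 mm wide; open, the fingers measure 114 mm over their backs; the gripper's body (76 mm by 85 mm) begins 54 mm behind the grasp point. The pads swing forward as they close: fully open they stand 13 mm farther back than shut.
Start: joints at [-1.279, 0.286, 1.577, -0, 1.279, -0.15], TCP at [0.289, -0.61, 0.22] pointing down, gripper open.
Joint ranges: [-2.77, 2.77], [-0.9, 2.22], [0.21, 2.48], [-1.53, 4.67], [0.24, 2.81], [-2.84, 2.84]. Speed limits (rad/s): [2.79, 2.79, 3.14, 3.14, 3.14, 3.14].

## Interface

Orientations are given as a unit quaternion [x, y, z, w].
In Python, from plant import * gives the robot as it stands.
- The arm moves only by the tool step_arm, never from a script. Its argument "commands" is a list of rows, each an object of numbers: "gripper": the gripper's target within -1 to 1 (shut at 1, half-way at 0, fully open at -1); "x", "y", "z": the shift along the tool's x, y, z in mm; "spin": the turn about the tool's z in degrees. A call has exactly 10 rows; each row shifts and turns the commanded pose from where the row before left it, along the tool's axes as they then stand; what a row does not reach is not made up. A row lasts 1/10 s, in which the tool goes at most 50 mm and 8.59 degrees, less where a joint would pass 70% of its speed; a pose out of reach is approached as far as the arm can. A call with a gripper value outside its range is refused whole. The fingers move at their own pace and stop on an object; "force" is the grip in N (left out, the last holds). Time passes only in rows, so rows that do not move let the fingers close, or fill a call up. It gives the time, the measured TCP pose, the force, the opening and the grip force at its end, in the units of the state.
- get_state(): the state, without advancing time (a new reading comes with each control period).
- read_camera(name): name is "side" or "top"; returns a dict with "color" (480x640x3 uint8, red, green, blue), "z_map" (480x640 float32, m along the optical axis (not along the pixel's ray), 0 where there is no reading), "fx", "fy", "cx", "cy" (pixels), "eye" and "attitude" of the camera in the world. Camera axes: x right, y up, looking along -z (the intrinsics and any distortion apply to the point x, -y, -z); pixel columns grow to the right and rows downward; lengths in m; the calibration is good to about 2 mm. A picture is of the moment at which its call begins.
- sign_off(): hands the job in; it is judged then, once.
The state is a dict: "time": time; "qpos": joint angles; "dq": joint speeds; "joint_efforts": joint torques, N m; "eef_pos": TCP position; "tcp_rot": TCP orientation; "contact_force": force on the tool from outside, world axes, zero at the start; "wrist_torque": the same for the moment, N m; "opening": opening from 0.0 (shut) to 1.0 (fully open); "finger_force": force on a finger pad.
Only numpy, scipy, OpenCV 4.12 (cv2) and the standard library are available. Lean on these libraries where they do the work, as an engineer would, in place of code of your own. Each camera call takes 0.05 s, during which the arm holds its last target. There are 200 camera calls.

## Working session

There is one attempt and no reset: what is moved stays moved. The work goes in short steps, Python scripts to look and compute and a tool call to move; the robot and the scene stay as the last step left them, time stands still between calls to the robot, and variables do not carry over. Pictures are saved under pics/ and viewed, at most 10 in all, crops included, and the job is handed in when it is done.

Besides the shell and the picture viewer there is one more tool, called by a JSON object that holds its "api" and its "payload", one argument or row to a line. step_arm: Moves the arm, as the interface text tells. Its arguments: {"type":"object","properties":{"commands":{"type":"array"},"force":{"type":"number"}},"required":["commands"]}

```bash
mkdir -p pics; ls; cat > h.py <<'E'
from plant import *
import numpy as np, cv2
from scipy.spatial.transform import Rotation as R
def cam(n):
    c=read_camera(n); c['R']=None
    a=np.array(c['attitude'],float)
    c['R']=a if a.shape==(3,3) else R.from_quat(a).as_matrix()
    return c
def cloud(c):
    v,u=np.mgrid[0:480,0:640]; z=c['z_map']
    p=np.stack([(u-c['cx'])/c['fx']*z,-(v-c['cy'])/c['fy']*z,-z],-1)
    return p@c['R'].T+np.array(c['eye'])
def ray(c,u,v,h):
    d=c['R']@np.array([(u-c['cx'])/c['fx'],-(v-c['cy'])/c['fy'],-1]); e=np.array(c['eye'])
    return e+d*(h-e[2])/d[2]
def proj(c,p):
    q=c['R'].T@(np.array(p)-c['eye']); return c['cx']+c['fx']*q[0]/-q[2], c['cy']-c['fy']*q[1]/-q[2]
E
python3 - <<'E'
from h import *
for n in('top','side'):
    c=cam(n); cv2.imwrite(f'pics/{n}0.png',c['color'][:,:,::-1]); np.savez(f'{n}0.npz',**c)
    print(n,{k:c[k] for k in c if k not in('color','z_map')}, (c['z_map']>0).mean())
print(get_state())
E
```

```text
pics
top {'fx': 496.76588063366074, 'fy': 496.76588063366074, 'cx': 316.1778535878833, 'cy': 237.3661814412683, 'eye': array([ 0.50186637, -0.01447742,  1.28379562]), 'attitude': array([-0.02437805,  0.02670717,  0.71297202, -0.70025948]), 'R': array([[-0.01808475,  0.99722869, -0.07216563],
       [-0.99983297, -0.01784679,  0.00394101],
       [ 0.00264216,  0.07222485,  0.99738488]])} 0.995888671875
side {'fx': 572.7225331230223, 'fy': 572.7225331230223, 'cx': 327.33921308105016, 'cy': 240.85689371763934, 'eye': array([ 0.33859005, -0.92436586,  0.9370335 ]), 'attitude': array([ 0.39697476, -0.04666881, -0.12206596,  0.90847838]), 'R': array([[ 0.96584385,  0.1847359 , -0.18170942],
       [-0.25884126,  0.65502188, -0.70989262],
       [-0.01211901,  0.73267932,  0.68046613]])} 0.9959147135416667
{'time': 0.1, 'qpos': array([-1.27901241e+00,  2.87110232e-01,  1.57801587e+00, -3.89094457e-06,
        1.27862035e+00, -1.49990575e-01]), 'dq': array([-4.33729235e-05, -1.16390312e-03, -1.44390214e-03,  1.19965187e-03,
       -5.65998885e-04, -1.55316761e-03]), 'joint_efforts': array([ 1.54540696e-03, -4.07293010e+01, -2.93699831e+01, -1.50324563e-04,
        3.35163888e-03,  1.30002624e-05]), 'eef_pos': array([ 0.28844477, -0.60958457,  0.2188714 ]), 'tcp_rot': array([ 9.75702752e-01,  2.19095822e-01, -7.81423808e-05, -1.07406218e-03]), 'contact_force': array([-0.52641778, -0.27420317,  0.70347467]), 'wrist_torque': array([-0.00923745,  0.00867718, -0.00999216]), 'finger_force': 0.0, 'opening': 0.9982568493134921}
```

View pics/top0.png

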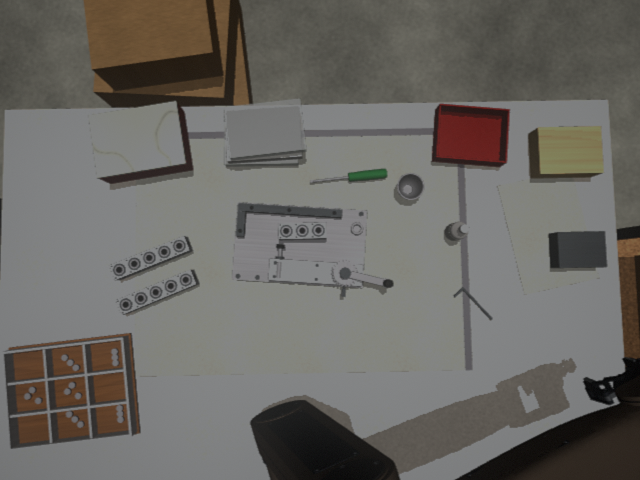

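View pics/side0.png

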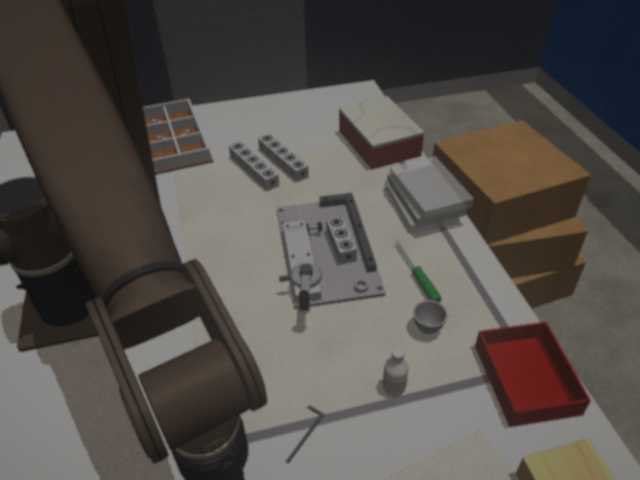

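The top view shows the jig (232–367, 204–288), with the dark fence and stop at its upper left. The block's seats are at (286–319, 231), the knob is at (388, 283), the bush at (357, 229) and the bottle at (457, 231). The side view shows the same layout with nothing hidden at the jig.

```bash
cat >> h.py <<'E'
def boxfit(P):
    r=cv2.minAreaRect((P[:,:2]*1000).astype(np.float32)); return r
E
python3 - <<'E'
from h import *
c=dict(np.load('top0.npz')); P=cloud(c); g=c['color'].astype(float).mean(-1)
J=np.zeros((480,640),bool); J[195:300,225:400]=1
z=P[...,2]
print('table z',np.median(z[300:340,250:400]),'plate',np.median(z[243:255,290:340]))
big=cv2.resize(c['color'][190:310,220:410][:,:,::-1],None,fx=4.2,fy=4.2,interpolation=cv2.INTER_CUBIC); cv2.imwrite('pics/crop0.png',cv2.convertScaleAbs(big,alpha=1.3))
# fence: dark pixels
m=(g<85)&J; m[:,345:]=0; m[240:]=0
m=m.astype(np.uint8)
n,l,s,_=cv2.connectedComponentsWithStats(m); k=1+s[1:,4].argmax(); print(s[k])
v,u=np.nonzero(l==k); 
Q=np.array([ray(c,a,b,.034) for a,b in zip(u,v)])
print('fence rect(mm)',boxfit(Q), 'z',np.median(z[l==k]))
# plate+jig outline from depth
m2=J&(z>.006)&(z<.045)
for nm,lo,hi in(('block',.045,.06),('knob',.085,.12)):
    mm=(J&(z>lo)&(z<hi)).astype(np.uint8); n,l,s,ce=cv2.connectedComponentsWithStats(mm)
    for k in range(1,n):
        if s[k,4]>15: print(nm,s[k],boxfit(P[l==k]),np.median(z[l==k]))
E
```

```text
table z 0.00019235997628808121 plate 0.011677874579829495
[ 236  203  106   35 1174]
fence rect(mm) ((630.8662109375, 49.47624969482422), (262.76995849609375, 86.90949249267578), 85.78174591064453) z 0.032874597965491414
block [278 222  49  18 774] ((608.977294921875, 15.274959564208984), (40.72596740722656, 119.94788360595703), 0.7067801356315613) 0.05187412630362853
block [332 260  27  37 418] ((494.4263610839844, -83.93940734863281), (65.87493896484375, 83.58184051513672), 53.26968765258789) 0.05185605844325425
knob [385 280   9   8  62] ((474.62408447265625, -189.19464111328125), (19.150516510009766, 16.786441802978516), 88.58326721191406) 0.1060171599383345
```

View pics/crop0.png

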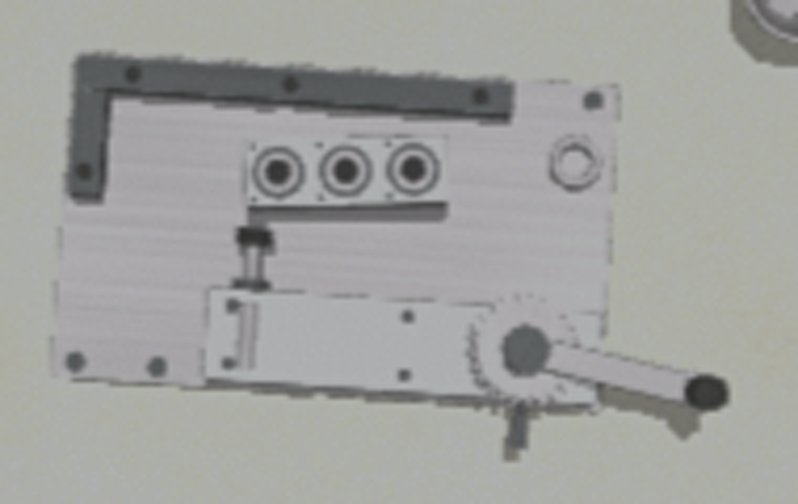

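The crop confirms the jig's yaw is slightly clockwise, the block is slightly askew and the knob is at crop (707, 392). Next I'll refine the yaw and compute the first move.

```bash
cat >> h.py <<'E'
YAW=np.radians(-4.5); O=np.array([631.2,21.9])
def setjig(y,o):
    global YAW,O; YAW,O=y,np.array(o)
def rot(a): return np.array([[np.cos(a),-np.sin(a)],[np.sin(a),np.cos(a)]])
def w2j(p): return rot(YAW).T@(np.array(p[:2])-O)
def j2w(p): return rot(YAW)@np.array(p)+O
def tool(jt,z=None):
    s=get_state(); M=R.from_quat(s['tcp_rot']).as_matrix(); p=s['eef_pos']*1000
    a=np.degrees(np.arctan2(M[1,0],M[0,0])-YAW)
    t=np.r_[j2w(jt),p[2] if z is None else z]
    print('t',round(s['time'],2),'jig xy',w2j(p).round(1),'z',round(p[2],1),'toolx in jig deg',a.round(2),'shift tool',(M.T@(t-p)).round(1),'F',s['contact_force'].round(1),'op',round(s['opening'],3),'q',s['qpos'].round(2))
E
python3 - <<'E'
from h import *
c=dict(np.load('top0.npz')); P=cloud(c); z=P[...,2]; g=c['color'].astype(float).mean(-1)
# fence inner face line (fence top edge facing -x) and outer
m=(g<85)
lo=[];
for u in range(262,338):
    v=[b for b in range(203,225) if m[b,u]]
    if v: lo.append((ray(c,u,min(v)-.5,.034)[:2]*1000))
lo=np.array(lo)
vx,vy,x0,y0=cv2.fitLine(lo.astype(np.float32),cv2.DIST_HUBER,0,.01,.01).ravel()
print('outer fence yaw',np.degrees(np.arctan2(vy,vx))%180-90,(x0,y0))
# top surface of housing by depth
mm=((z>.036)&(z<.043)); mm[:,:268]=0; mm[:,335:]=0; mm[:250]=0; mm[290:]=0
print('housing',boxfit(P[mm]))
pl=((z>.007)&(z<.016)); pl[:, :225]=0; pl[:,375:]=0; pl[:195]=0; pl[295:]=0
print('plate',boxfit(P[pl]),'expect',j2w((-55,-2.5)))
for k,j in dict(knob=(-138.2,-223.4)).items(): print(k,j2w(j))
print('block jig',w2j((609,15.3)),'bush',w2j(ray(c,357,229,.024)[:2]*1000),'bottle',w2j(P[231,460,:2]*1000))
tool((-70,-8))
s=get_state();p=s['eef_pos'][:2]*1000;d=j2w((-70,-8))-p
print('start shift w/o spin tool: ',R.from_quat(s['tcp_rot']).as_matrix().T@np.r_[d,0])
E
```

```text
outer fence yaw -4.9312744 (np.float32(669.96545), np.float32(9.793263))
housing ((518.922607421875, 17.343185424804688), (165.5738067626953, 76.45555114746094), 84.97252655029297)
plate ((581.8908081054688, 29.1419677734375), (356.8426818847656, 255.15000915527344), 86.02677154541016) expect [576.17339891  23.72295693]
knob [ 475.89826249 -189.96828533]
block jig [-21.61373478  -8.32144633] bush [  -7.19934049 -146.6879144 ] bottle [  -4.19561726 -387.06389792]
t 0.1 jig xy [-292.2 -656.4] z 218.9 toolx in jig deg 29.81 shift tool [ 515.1 -452.2    1.1] F [-0.5 -0.3  0.7] op 0.998 q [-1.28  0.29  1.58 -0.    1.28 -0.15]
start shift w/o spin tool:  [ 515.12311792 -452.1731078     1.12709953]
```

```bash
sed -i 's/^YAW=.*/YAW=np.radians(-4.8); O=np.array([631.0,21.9])/' h.py
```

{"api": "step_arm", "payload": {
  "commands": [
    {"gripper": 1,"x": 30,"y": -26.4},
    {"gripper": 1,"x": 30,"y": -26.4},
    {"gripper": 1,"x": 30,"y": -26.4},
    {"gripper": 1,"x": 30,"y": -26.4},
    {"gripper": 1,"x": 30,"y": -26.4},
    {"gripper": 1,"x": 30,"y": -26.4},
    {"gripper": 1,"x": 30,"y": -26.4},
    {"gripper": 1,"x": 30,"y": -26.4},
    {"gripper": 1,"x": 30,"y": -26.4},
    {"gripper": 1,"x": 30,"y": -26.4}
  ],
  "force": 40
}}

```text
invalid input
```

{"api": "step_arm", "payload": {
  "commands": [
    {"gripper": 1,"x": 30,"y": -26.4},
    {"gripper": 1,"x": 30,"y": -26.4},
    {"gripper": 1,"x": 30,"y": -26.4},
    {"gripper": 1,"x": 30,"y": -26.4},
    {"gripper": 1,"x": 30,"y": -26.4},
    {"gripper": 1,"x": 30,"y": -26.4},
    {"gripper": 1,"x": 30,"y": -26.4},
    {"gripper": 1,"spin": 8},
    {"gripper": 1,"spin": 8},
    {"gripper": 1,"spin": 8}
  ]
}}

```text
invalid input
```

```bash
python3 -c "
from h import *
tool((-70,-8),34)"
```

```text
t 0.1 jig xy [-288.5 -657.9] z 218.9 toolx in jig deg 30.11 shift tool [ 515.  -452.2  186. ] F [-0.5 -0.3  0.7] op 0.998 q [-1.28  0.29  1.58 -0.    1.28 -0.15]
```

{"api": "step_arm", "payload": {
  "commands": [
    {"gripper": 1,"x": 30,"y": -26.4,"z": 0,"spin": 0},
    {"gripper": 1,"x": 30,"y": -26.4,"z": 0,"spin": 0},
    {"gripper": 1,"x": 30,"y": -26.4,"z": 0,"spin": 0},
    {"gripper": 1,"x": 30,"y": -26.4,"z": 0,"spin": 0},
    {"gripper": 1,"x": 30,"y": -26.4,"z": 0,"spin": 0},
    {"gripper": 1,"x": 30,"y": -26.4,"z": 0,"spin": 0},
    {"gripper": 1,"x": 30,"y": -26.4,"z": 0,"spin": 0},
    {"gripper": 1,"x": 30,"y": -26.4,"z": 0,"spin": 0},
    {"gripper": 1,"x": 30,"y": -26.4,"z": 0,"spin": 0},
    {"gripper": 1,"x": 30,"y": -26.4,"z": 0,"spin": 0}
  ],
  "force": 40
}}

```text
time: 1.1
eef_pos: [0.4471, -0.2415, 0.2197]
tcp_rot: [0.976, 0.219, -0.0, -0.0]
contact_force: [0.2, -0.5, 0.0]
opening: -0.002
finger_force: 0.0
```

{"api": "step_arm", "payload": {
  "commands": [
    {"gripper": 1,"x": 30,"y": -26.4,"z": 0,"spin": 0},
    {"gripper": 1,"x": 30,"y": -26.4,"z": 0,"spin": 0},
    {"gripper": 1,"x": 30,"y": -26.4,"z": 0,"spin": 0},
    {"gripper": 1,"x": 30,"y": -26.4,"z": 0,"spin": 0},
    {"gripper": 1,"x": 30,"y": -26.4,"z": 0,"spin": 0},
    {"gripper": 1,"x": 30,"y": -26.4,"z": 0,"spin": 0},
    {"gripper": 1,"x": 30,"y": -26.4,"z": 0,"spin": 0},
    {"gripper": 1,"x": 0,"y": 0,"z": 0,"spin": 8},
    {"gripper": 1,"x": 0,"y": 0,"z": 0,"spin": 8},
    {"gripper": 1,"x": 0,"y": 0,"z": 0,"spin": 8}
  ]
}}

```text
time: 2.1
eef_pos: [0.5574, 0.0143, 0.2194]
tcp_rot: [1.0, 0.009, -0.001, -0.0]
contact_force: [0.3, 0.2, -0.1]
opening: -0.001
finger_force: 0.0
```

```bash
python3 -c "
from h import *
tool((-70,-8),34)"
```

```text
t 2.1 jig xy [-72.7 -13.7] z 219.4 toolx in jig deg 5.85 shift tool [  3.5  -5.4 185.4] F [ 0.3  0.2 -0.1] op -0.001 q [-0.16  0.03  1.87 -0.    1.25  1.4 ]
```

{"api": "step_arm", "payload": {
  "commands": [
    {"gripper": 1,"x": 2.9,"y": -5.7,"z": 0,"spin": 5.9},
    {"gripper": 1,"x": 0,"y": 0,"z": 30,"spin": 0},
    {"gripper": 1,"x": 0,"y": 0,"z": 35,"spin": 0},
    {"gripper": 1,"x": 0,"y": 0,"z": 35,"spin": 0},
    {"gripper": 1,"x": 0,"y": 0,"z": 35,"spin": 0},
    {"gripper": 1,"x": 0,"y": 0,"z": 15,"spin": 0},
    {"gripper": 1,"x": 0,"y": 0,"z": 12,"spin": 0},
    {"gripper": 1,"x": 0,"y": 0,"z": 10,"spin": 0},
    {"gripper": 1,"x": 0,"y": 0,"z": 8,"spin": 0},
    {"gripper": 1,"x": 0,"y": 0,"z": 5,"spin": 0}
  ]
}}

```text
time: 3.1
eef_pos: [0.5612, 0.0193, 0.0355]
tcp_rot: [0.999, -0.04, 0.001, 0.0]
contact_force: [-0.3, 1.3, -1.1]
opening: -0.002
finger_force: 0.0
```

```bash
python3 -c "
from h import *
tool((-31,-8),34)"
```

```text
t 3.1 jig xy [-69.3  -8.5] z 35.5 toolx in jig deg 0.21 shift tool [38.3 -0.3  1.5] F [-0.3  1.3 -1.1] op -0.002 q [-0.15  0.27  1.98 -0.    0.9   1.5 ]
```

{"api": "step_arm", "payload": {
  "commands": [
    {"gripper": 1,"x": 5,"y": 0,"z": 0,"spin": 0},
    {"gripper": 1,"x": 5,"y": 0,"z": 0,"spin": 0},
    {"gripper": 1,"x": 4,"y": 0,"z": 0,"spin": 0},
    {"gripper": 1,"x": 4,"y": 0,"z": 0,"spin": 0},
    {"gripper": 1,"x": 4,"y": 0,"z": 0,"spin": 0},
    {"gripper": 1,"x": 4,"y": 0,"z": 0,"spin": 0},
    {"gripper": 1,"x": 3,"y": 0,"z": 0,"spin": 0},
    {"gripper": 1,"x": 3,"y": 0,"z": 0,"spin": 0},
    {"gripper": 1,"x": 2,"y": 0,"z": 0,"spin": 0},
    {"gripper": 1,"x": 1,"y": 0,"z": 0,"spin": 0}
  ]
}}

```text
time: 4.1
eef_pos: [0.5955, 0.0166, 0.035]
tcp_rot: [0.999, -0.04, -0.0, -0.0]
contact_force: [-3.5, 0.9, 2.5]
opening: -0.003
finger_force: 1.8
```

{"api": "step_arm", "payload": {
  "commands": [
    {"gripper": 1,"x": 1,"y": 0,"z": 0,"spin": 0},
    {"gripper": 1,"x": 1,"y": 0,"z": 0,"spin": 0},
    {"gripper": 1,"x": 1,"y": 0,"z": 0,"spin": 0},
    {"gripper": 1,"x": 0,"y": 0,"z": 0,"spin": 0},
    {"gripper": 1,"x": 0,"y": 0,"z": 0,"spin": 0},
    {"gripper": 1,"x": 0,"y": 0,"z": 0,"spin": 0},
    {"gripper": 1,"x": 0,"y": 0,"z": 0,"spin": 0},
    {"gripper": 1,"x": 0,"y": 0,"z": 0,"spin": 0},
    {"gripper": 1,"x": 0,"y": 0,"z": 0,"spin": 0},
    {"gripper": 1,"x": 0,"y": 0,"z": 0,"spin": 0}
  ]
}}

```text
time: 5.1
eef_pos: [0.5982, 0.0166, 0.035]
tcp_rot: [0.999, -0.04, -0.0, -0.0]
contact_force: [-4.5, 3.1, 1.3]
opening: -0.003
finger_force: 2.1
```

```bash
python3 -c "
from h import *
tool((-31,-8),34)"
```

```text
t 5.1 jig xy [-32.2  -8.1] z 35.0 toolx in jig deg 0.21 shift tool [ 1.2 -0.1  1. ] F [-4.5  3.1  1.3] op -0.003 q [-0.14  0.34  1.88  0.    0.92  1.51]
```

{"api": "step_arm", "payload": {
  "commands": [
    {"gripper": 1,"x": 0.7,"y": 0,"z": 0,"spin": 0},
    {"gripper": 1,"x": 0.7,"y": 0,"z": 0,"spin": 0},
    {"gripper": 1,"x": 0.6,"y": 0,"z": 0,"spin": 0},
    {"gripper": 1,"x": 0,"y": 0,"z": 0,"spin": 0},
    {"gripper": 1,"x": 0,"y": 0,"z": 0,"spin": 0},
    {"gripper": 1,"x": 0,"y": 0,"z": 0,"spin": 0},
    {"gripper": 1,"x": 0,"y": 0,"z": 0,"spin": 0},
    {"gripper": 1,"x": 0,"y": 0,"z": 0,"spin": 0},
    {"gripper": 1,"x": 0,"y": 0,"z": 0,"spin": 0},
    {"gripper": 1,"x": 0,"y": 0,"z": 0,"spin": 0}
  ]
}}

```text
time: 6.1
eef_pos: [0.6, 0.0163, 0.035]
tcp_rot: [0.999, -0.04, -0.001, -0.0]
contact_force: [-5.2, 3.4, 1.9]
opening: -0.001
finger_force: 2.5
```

```bash
python3 - <<'E'
from h import *
tool((-31,-8),34)
c=cam('side'); cv2.imwrite('pics/s1.png',cv2.resize(c['color'][180:330,240:440][:,:,::-1],None,fx=4,fy=4,interpolation=cv2.INTER_CUBIC))
E
```

```text
t 6.1 jig xy [-30.5  -8.1] z 35.0 toolx in jig deg 0.21 shift tool [-0.5 -0.1  1. ] F [-5.2  3.4  1.9] op -0.001 q [-0.14  0.34  1.88  0.    0.92  1.51]
```

View pics/s1.png

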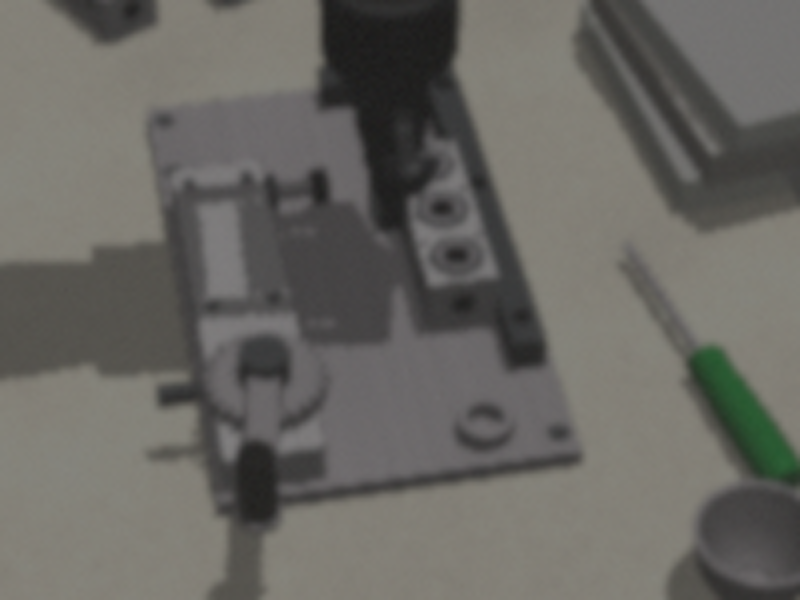

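The fingers are against the block's near face at crop (390, 220), with the block (410–495, 150–330) almost on the fence. The bush and lever haven't moved. I'll keep pushing until the force rises.

{"api": "step_arm", "payload": {
  "commands": [
    {"gripper": 1,"x": 0.5,"y": 0,"z": 0,"spin": 0},
    {"gripper": 1,"x": 0.5,"y": 0,"z": 0,"spin": 0},
    {"gripper": 1,"x": 0.5,"y": 0,"z": 0,"spin": 0},
    {"gripper": 1,"x": 0,"y": 0,"z": 0,"spin": 0},
    {"gripper": 1,"x": 0,"y": 0,"z": 0,"spin": 0},
    {"gripper": 1,"x": 0,"y": 0,"z": 0,"spin": 0},
    {"gripper": 1,"x": 0,"y": 0,"z": 0,"spin": 0},
    {"gripper": 1,"x": 0,"y": 0,"z": 0,"spin": 0},
    {"gripper": 1,"x": 0,"y": 0,"z": 0,"spin": 0},
    {"gripper": 1,"x": 0,"y": 0,"z": 0,"spin": 0}
  ]
}}

```text
time: 7.15
eef_pos: [0.6, 0.0163, 0.0349]
tcp_rot: [0.999, -0.04, -0.003, -0.0]
contact_force: [-8.5, 3.0, 5.3]
opening: 0.002
finger_force: 4.6
```

{"api": "step_arm", "payload": {
  "commands": [
    {"gripper": 1,"x": -8,"y": 0,"z": 0,"spin": 0},
    {"gripper": 1,"x": -8,"y": 0,"z": 0,"spin": 0},
    {"gripper": 1,"x": 0,"y": 0,"z": -30,"spin": 0},
    {"gripper": 1,"x": 0,"y": 0,"z": -30,"spin": 0},
    {"gripper": 1,"x": 14,"y": 30,"z": 0,"spin": 0},
    {"gripper": 1,"x": 14,"y": 30,"z": 0,"spin": 0},
    {"gripper": 1,"x": 14,"y": 29,"z": 0,"spin": 0},
    {"gripper": 1,"x": 0,"y": 0,"z": 0,"spin": 0},
    {"gripper": 1,"x": 0,"y": 0,"z": 25,"spin": 0},
    {"gripper": 1,"x": 0,"y": 0,"z": 0,"spin": 0}
  ]
}}

```text
time: 8.15
eef_pos: [0.6184, -0.0743, 0.067]
tcp_rot: [0.999, -0.04, -0.002, -0.001]
contact_force: [-0.8, 0.1, -0.1]
opening: -0.002
finger_force: 0.0
```

```bash
python3 - <<'E'
from h import *
tool((-3,-97),35)
c=cam('top');P=cloud(c); z=P[...,2]
mm=((z>.047)&(z<.056)).astype(np.uint8); mm[:215]=0;mm[245:]=0;mm[:,:260]=0;mm[:,345:]=0
n,l,s,_=cv2.connectedComponentsWithStats(mm); k=1+s[1:,4].argmax()
r=boxfit(P[l==k]);print(r,w2j(r[0]),s[k])
E
```

```text
t 8.15 jig xy [ -4.5 -96.9] z 67.0 toolx in jig deg 0.19 shift tool [ 1.7  0.1 32. ] F [-0.8  0.1 -0.1] op -0.002 q [-0.28  0.34  1.81 -0.    1.    1.37]
((629.4627075195312, 30.381603240966797), (84.65409851074219, 37.88026428222656), 88.4883041381836) [-2.24162325  8.32321975] [279 215  35  16 450]
```

{"api": "step_arm", "payload": {
  "commands": [
    {"gripper": 1,"x": 0,"y": 0,"z": 16,"spin": 0},
    {"gripper": 1,"x": 0,"y": 0,"z": 16,"spin": 0},
    {"gripper": 1,"x": 0,"y": -4,"z": 0,"spin": 0},
    {"gripper": 1,"x": 0,"y": -5,"z": 0,"spin": 0},
    {"gripper": 1,"x": 0,"y": -5,"z": 0,"spin": 0},
    {"gripper": 1,"x": 0,"y": -5,"z": 0,"spin": 0},
    {"gripper": 1,"x": 0,"y": -5,"z": 0,"spin": 0},
    {"gripper": 1,"x": 0,"y": -5,"z": 0,"spin": 0},
    {"gripper": 1,"x": 0,"y": -5,"z": 0,"spin": 0},
    {"gripper": 1,"x": 0,"y": -5,"z": 0,"spin": 0}
  ]
}}

```text
time: 9.2
eef_pos: [0.6244, -0.0362, 0.0388]
tcp_rot: [0.999, -0.04, 0.001, 0.001]
contact_force: [0.2, -3.6, 2.6]
opening: -0.004
finger_force: 1.9
```

```bash
python3 - <<'E'
from h import *
tool((-3,5.5),35)
E
```

```text
t 9.2 jig xy [ -1.7 -58.4] z 38.8 toolx in jig deg 0.22 shift tool [ -1.  -63.9   3.7] F [ 0.2 -3.6  2.6] op -0.004 q [-0.22  0.38  1.82 -0.    0.94  1.43]
```

{"api": "step_arm", "payload": {
  "commands": [
    {"gripper": 1,"x": 0,"y": -5,"z": 0,"spin": 0},
    {"gripper": 1,"x": 0,"y": -5,"z": 0,"spin": 0},
    {"gripper": 1,"x": 0,"y": -5,"z": 0,"spin": 0},
    {"gripper": 1,"x": 0,"y": -5,"z": 0,"spin": 0},
    {"gripper": 1,"x": 0,"y": -5,"z": 0,"spin": 0},
    {"gripper": 1,"x": 0,"y": -5,"z": 0,"spin": 0},
    {"gripper": 1,"x": 0,"y": -5,"z": 0,"spin": 0},
    {"gripper": 1,"x": 0,"y": -5,"z": 0,"spin": 0},
    {"gripper": 1,"x": 0,"y": -5,"z": 0,"spin": 0},
    {"gripper": 1,"x": 0,"y": -5,"z": 0,"spin": 0}
  ]
}}

```text
time: 10.2
eef_pos: [0.6277, 0.0145, 0.0379]
tcp_rot: [0.999, -0.04, -0.0, -0.0]
contact_force: [-1.2, -3.2, 1.5]
opening: -0.002
finger_force: 1.7
```

{"api": "step_arm", "payload": {
  "commands": [
    {"gripper": 1,"x": 0,"y": -3,"z": 0,"spin": 0},
    {"gripper": 1,"x": 0,"y": -3,"z": 0,"spin": 0},
    {"gripper": 1,"x": 0,"y": -2,"z": 0,"spin": 0},
    {"gripper": 1,"x": 0,"y": -1,"z": 0,"spin": 0},
    {"gripper": 1,"x": 0,"y": -1,"z": 0,"spin": 0},
    {"gripper": 1,"x": 0,"y": -1,"z": 0,"spin": 0},
    {"gripper": 1,"x": 0,"y": 0,"z": 0,"spin": 0},
    {"gripper": 1,"x": 0,"y": 0,"z": 0,"spin": 0},
    {"gripper": 1,"x": 0,"y": 0,"z": 0,"spin": 0},
    {"gripper": 1,"x": 0,"y": 0,"z": 0,"spin": 0}
  ]
}}

```text
time: 11.2
eef_pos: [0.6285, 0.0251, 0.038]
tcp_rot: [0.999, -0.04, -0.0, -0.0]
contact_force: [0.1, -2.2, -0.3]
opening: -0.002
finger_force: 0.9
```

```bash
python3 - <<'E'
from h import *
tool((-3,5.5),35)
E
```

```text
t 11.2 jig xy [-2.7  3. ] z 38.0 toolx in jig deg 0.2 shift tool [-0.3 -2.5  3. ] F [ 0.1 -2.2 -0.3] op -0.002 q [-0.12  0.39  1.8   0.    0.95  1.53]
```

{"api": "step_arm", "payload": {
  "commands": [
    {"gripper": 1,"x": 0,"y": -1,"z": 0,"spin": 0},
    {"gripper": 1,"x": 0,"y": -1,"z": 0,"spin": 0},
    {"gripper": 1,"x": 0,"y": -1,"z": 0,"spin": 0},
    {"gripper": 1,"x": 0,"y": 0,"z": 0,"spin": 0},
    {"gripper": 1,"x": 0,"y": 0,"z": 0,"spin": 0},
    {"gripper": 1,"x": 0,"y": 0,"z": 0,"spin": 0},
    {"gripper": 1,"x": 0,"y": 0,"z": 0,"spin": 0},
    {"gripper": 1,"x": 0,"y": 0,"z": 0,"spin": 0},
    {"gripper": 1,"x": 0,"y": 0,"z": 0,"spin": 0},
    {"gripper": 1,"x": 0,"y": 0,"z": 0,"spin": 0}
  ]
}}

```text
time: 12.2
eef_pos: [0.6289, 0.0281, 0.0382]
tcp_rot: [0.999, -0.04, -0.0, -0.0]
contact_force: [-0.4, -0.2, -0.8]
opening: -0.002
finger_force: 0.3
```

{"api": "step_arm", "payload": {
  "commands": [
    {"gripper": 1,"x": 0,"y": -0.7,"z": 0,"spin": 0},
    {"gripper": 1,"x": 0,"y": -0.7,"z": 0,"spin": 0},
    {"gripper": 1,"x": 0,"y": -0.6,"z": 0,"spin": 0},
    {"gripper": 1,"x": 0,"y": 0,"z": 0,"spin": 0},
    {"gripper": 1,"x": 0,"y": 0,"z": 0,"spin": 0},
    {"gripper": 1,"x": 0,"y": 0,"z": 0,"spin": 0},
    {"gripper": 1,"x": 0,"y": 0,"z": 0,"spin": 0},
    {"gripper": 1,"x": 0,"y": 0,"z": 0,"spin": 0},
    {"gripper": 1,"x": 0,"y": 0,"z": 0,"spin": 0},
    {"gripper": 1,"x": 0,"y": 0,"z": 0,"spin": 0}
  ]
}}

```text
time: 13.2
eef_pos: [0.6291, 0.0299, 0.0382]
tcp_rot: [0.999, -0.04, 0.0, -0.0]
contact_force: [-0.0, -3.0, -0.1]
opening: 0.001
finger_force: 1.2
```

```bash
python3 - <<'E'
from h import *
tool((-3,5.5),35)
E
```

```text
t 13.2 jig xy [-2.5  7.8] z 38.2 toolx in jig deg 0.21 shift tool [-0.5  2.3  3.2] F [-0.  -3.  -0.1] op 0.001 q [-0.11  0.39  1.8   0.    0.95  1.54]
```

{"api": "step_arm", "payload": {
  "commands": [
    {"gripper": 1,"x": 0,"y": -0.7,"z": 0,"spin": 0},
    {"gripper": 1,"x": 0,"y": -0.7,"z": 0,"spin": 0},
    {"gripper": 1,"x": 0,"y": -0.6,"z": 0,"spin": 0},
    {"gripper": 1,"x": 0,"y": 0,"z": 0,"spin": 0},
    {"gripper": 1,"x": 0,"y": 0,"z": 0,"spin": 0},
    {"gripper": 1,"x": 0,"y": 0,"z": 0,"spin": 0},
    {"gripper": 1,"x": 0,"y": 0,"z": 0,"spin": 0},
    {"gripper": 1,"x": 0,"y": 0,"z": 0,"spin": 0},
    {"gripper": 1,"x": 0,"y": 0,"z": 0,"spin": 0},
    {"gripper": 1,"x": 0,"y": 0,"z": 0,"spin": 0}
  ]
}}

```text
time: 14.2
eef_pos: [0.6293, 0.032, 0.0381]
tcp_rot: [0.999, -0.04, -0.0, -0.0]
contact_force: [-0.4, -1.1, 0.3]
opening: 0.003
finger_force: 0.7
```

```bash
python3 - <<'E'
from h import *
tool((-3,5.5),35)
c=cam('top'); cv2.imwrite('pics/t2.png',cv2.resize(c['color'][190:300,220:370][:,:,::-1],None,fx=5,fy=5,interpolation=cv2.INTER_CUBIC))
np.savez('t2.npz',**c)
print([np.round(np.array(proj(c,np.r_[j2w(p)/1000,.052]))-[220,190],1)*5 for p in((-20,20),(20,20),(20,140),(-20,140))])
E
```

```text
t 14.2 jig xy [-2.6  9.9] z 38.1 toolx in jig deg 0.21 shift tool [-0.4  4.4  3.1] F [-0.4 -1.1  0.3] op 0.003 q [-0.11  0.39  1.8   0.    0.95  1.54]
[array([354. , 195.5]), array([359.5, 116. ]), array([119.5, 100. ]), array([113.5, 179.5])]
```

View pics/t2.png

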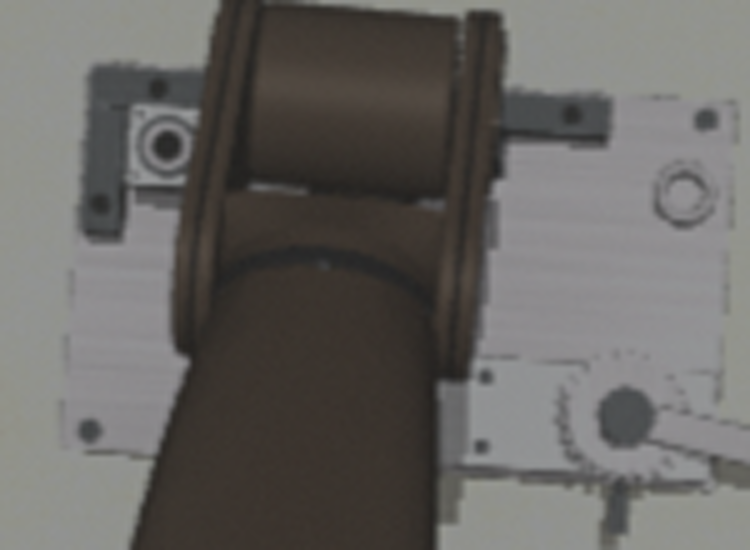

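The block's left end is at crop x≈130, against about 120 when seated, so 4–5 mm remain.

{"api": "step_arm", "payload": {
  "commands": [
    {"gripper": 1,"x": 0,"y": -0.7,"z": 0,"spin": 0},
    {"gripper": 1,"x": 0,"y": -0.7,"z": 0,"spin": 0},
    {"gripper": 1,"x": 0,"y": -0.7,"z": 0,"spin": 0},
    {"gripper": 1,"x": 0,"y": -0.7,"z": 0,"spin": 0},
    {"gripper": 1,"x": 0,"y": -0.7,"z": 0,"spin": 0},
    {"gripper": 1,"x": 0,"y": 0,"z": 0,"spin": 0},
    {"gripper": 1,"x": 0,"y": 0,"z": 0,"spin": 0},
    {"gripper": 1,"x": 0,"y": 0,"z": 0,"spin": 0},
    {"gripper": 1,"x": 0,"y": 0,"z": 0,"spin": 0},
    {"gripper": 1,"x": 0,"y": 0,"z": 0,"spin": 0}
  ]
}}

```text
time: 15.25
eef_pos: [0.6296, 0.0355, 0.0382]
tcp_rot: [0.999, -0.04, 0.0, -0.0]
contact_force: [-0.2, -2.5, 0.5]
opening: 0.002
finger_force: 1.0
```

{"api": "step_arm", "payload": {
  "commands": [
    {"gripper": 1,"x": 0,"y": -0.7,"z": 0,"spin": 0},
    {"gripper": 1,"x": 0,"y": -0.7,"z": 0,"spin": 0},
    {"gripper": 1,"x": 0,"y": -0.6,"z": 0,"spin": 0},
    {"gripper": 1,"x": 0,"y": 0,"z": 0,"spin": 0},
    {"gripper": 1,"x": 0,"y": 0,"z": 0,"spin": 0},
    {"gripper": 1,"x": 0,"y": 0,"z": 0,"spin": 0},
    {"gripper": 1,"x": 0,"y": 0,"z": 0,"spin": 0},
    {"gripper": 1,"x": 0,"y": 0,"z": 0,"spin": 0},
    {"gripper": 1,"x": 0,"y": 0,"z": 0,"spin": 0},
    {"gripper": 1,"x": 0,"y": 0,"z": 0,"spin": 0}
  ]
}}

```text
time: 16.25
eef_pos: [0.6296, 0.0363, 0.0382]
tcp_rot: [0.999, -0.04, -0.0, 0.001]
contact_force: [-0.2, -6.6, 0.7]
opening: -0.004
finger_force: 2.8
```

{"api": "step_arm", "payload": {
  "commands": [
    {"gripper": 1,"x": 0,"y": -0.7,"z": 0,"spin": 0},
    {"gripper": 1,"x": 0,"y": -0.7,"z": 0,"spin": 0},
    {"gripper": 1,"x": 0,"y": 0,"z": 0,"spin": 0},
    {"gripper": 1,"x": 0,"y": 0,"z": 0,"spin": 0},
    {"gripper": 1,"x": 0,"y": 8,"z": 0,"spin": 0},
    {"gripper": 1,"x": 0,"y": 6,"z": 0,"spin": 0},
    {"gripper": 1,"x": 0,"y": 0,"z": -30,"spin": 0},
    {"gripper": 1,"x": 0,"y": 0,"z": -30,"spin": 0},
    {"gripper": 1,"x": -28,"y": -30,"z": 0,"spin": 0},
    {"gripper": 1,"x": -28,"y": -30,"z": 0,"spin": 0}
  ]
}}

```text
time: 17.25
eef_pos: [0.5786, 0.0896, 0.0999]
tcp_rot: [0.999, -0.041, 0.002, -0.001]
contact_force: [1.0, 0.4, -0.8]
opening: 0.001
finger_force: 0.0
```

```bash
python3 - <<'E'
from h import *
tool((-58,90),35)
E
```

```text
t 17.25 jig xy [-57.9  63.1] z 99.9 toolx in jig deg 0.06 shift tool [ -0.3 -26.8  64.9] F [ 1.   0.4 -0.8] op 0.001 q [-0.02  0.22  1.89  0.    1.03  1.63]
```

{"api": "step_arm", "payload": {
  "commands": [
    {"gripper": 1,"x": 0,"y": -24,"z": 0,"spin": 0},
    {"gripper": 1,"x": 0,"y": 0,"z": 25,"spin": 0},
    {"gripper": 1,"x": 0,"y": 0,"z": 25,"spin": 0},
    {"gripper": 1,"x": 0,"y": 0,"z": 12,"spin": 0},
    {"gripper": 1,"x": 8,"y": 0,"z": 0,"spin": 0},
    {"gripper": 1,"x": 8,"y": 0,"z": 0,"spin": 0},
    {"gripper": 1,"x": 5,"y": 0,"z": 0,"spin": 0},
    {"gripper": 1,"x": 3,"y": 0,"z": 0,"spin": 0},
    {"gripper": 1,"x": 1,"y": 0,"z": 0,"spin": 0},
    {"gripper": 1,"x": 0,"y": 0,"z": 0,"spin": 0}
  ]
}}

```text
time: 18.25
eef_pos: [0.6049, 0.111, 0.0366]
tcp_rot: [0.999, -0.04, 0.0, -0.0]
contact_force: [-0.3, 0.0, -0.1]
opening: 0.001
finger_force: 0.0
```

```bash
python3 - <<'E'
from h import *
tool((-30,90),35)
E
```

```text
t 18.25 jig xy [-33.4  86.6] z 36.6 toolx in jig deg 0.2 shift tool [ 3.5 -3.4  1.6] F [-0.3  0.  -0.1] op 0.001 q [0.02 0.37 1.84 0.   0.93 1.67]
```

{"api": "step_arm", "payload": {
  "commands": [
    {"gripper": 1,"x": 1,"y": 0,"z": 0,"spin": 0},
    {"gripper": 1,"x": 1,"y": 0,"z": 0,"spin": 0},
    {"gripper": 1,"x": 1,"y": 0,"z": 0,"spin": 0},
    {"gripper": 1,"x": 1,"y": 0,"z": 0,"spin": 0},
    {"gripper": 1,"x": 0.5,"y": 0,"z": 0,"spin": 0},
    {"gripper": 1,"x": 0.5,"y": 0,"z": 0,"spin": 0},
    {"gripper": 1,"x": 0,"y": 0,"z": 0,"spin": 0},
    {"gripper": 1,"x": 0,"y": 0,"z": 0,"spin": 0},
    {"gripper": 1,"x": 0,"y": 0,"z": 0,"spin": 0},
    {"gripper": 1,"x": 0,"y": 0,"z": 0,"spin": 0}
  ]
}}

```text
time: 19.25
eef_pos: [0.6078, 0.1108, 0.0359]
tcp_rot: [0.999, -0.04, -0.002, 0.0]
contact_force: [-6.3, 0.0, 4.3]
opening: -0.002
finger_force: 3.2
```

```bash
python3 - <<'E'
from h import *
tool((-30,90),35)
E
```

```text
t 19.25 jig xy [-30.5  86.6] z 35.9 toolx in jig deg 0.23 shift tool [ 0.5 -3.4  0.9] F [-6.3  0.   4.3] op -0.002 q [0.02 0.37 1.83 0.   0.94 1.67]
```

{"api": "step_arm", "payload": {
  "commands": [
    {"gripper": 1,"x": -12,"y": 0,"z": 0,"spin": 0},
    {"gripper": 1,"x": 0,"y": 0,"z": -29,"spin": 0},
    {"gripper": 1,"x": 0,"y": 0,"z": -29,"spin": 0},
    {"gripper": 1,"x": 0,"y": 0,"z": -29,"spin": 0},
    {"gripper": 1,"x": 0,"y": 0,"z": -29,"spin": 0},
    {"gripper": 1,"x": -12,"y": 39,"z": 0,"spin": 0},
    {"gripper": 1,"x": -12,"y": 39,"z": 0,"spin": 0},
    {"gripper": 1,"x": -12,"y": 39,"z": 0,"spin": 0},
    {"gripper": 1,"x": -12,"y": 39,"z": 0,"spin": 0},
    {"gripper": 1,"x": -12,"y": 39,"z": 0,"spin": 0}
  ]
}}

```text
time: 20.25
eef_pos: [0.5217, -0.0793, 0.1522]
tcp_rot: [0.999, -0.04, 0.001, 0.001]
contact_force: [-0.3, 0.6, 0.5]
opening: 0.0
finger_force: 0.0
```

{"api": "step_arm", "payload": {
  "commands": [
    {"gripper": -1,"x": -12,"y": 39,"z": 0,"spin": 0},
    {"gripper": -1,"x": -12,"y": 39,"z": 0,"spin": 0},
    {"gripper": -1,"x": -12,"y": 37,"z": 0,"spin": 0},
    {"gripper": -1,"x": 0,"y": 0,"z": 0,"spin": 8.5},
    {"gripper": -1,"x": 0,"y": 0,"z": 0,"spin": 8.5},
    {"gripper": -1,"x": 0,"y": 0,"z": 0,"spin": 8.5},
    {"gripper": -1,"x": 0,"y": 0,"z": 0,"spin": 8.5},
    {"gripper": -1,"x": 0,"y": 0,"z": 0,"spin": 8.5},
    {"gripper": -1,"x": 0,"y": 0,"z": 0,"spin": 8.5},
    {"gripper": -1,"x": 0,"y": 0,"z": 0,"spin": 8.5}
  ]
}}

```text
time: 21.25
eef_pos: [0.4772, -0.1899, 0.1521]
tcp_rot: [0.846, -0.533, 0.001, 0.0]
contact_force: [0.2, -1.0, -0.1]
opening: 0.999
finger_force: 0.0
```

```bash
python3 - <<'E'
from h import *
tool((-138.2,-223.4),90)
c=cam('top');np.savez('t3.npz',**c); P=cloud(c); z=P[...,2]
mm=((z>.047)&(z<.056)).astype(np.uint8); mm[:205]=0;mm[250:]=0;mm[:,:235]=0;mm[:,345:]=0
n,l,s,_=cv2.connectedComponentsWithStats(mm); k=1+s[1:,4].argmax()
r=boxfit(P[l==k]);print('block',r,w2j(r[0]),s[k])
cv2.imwrite('pics/t3.png',cv2.resize(c['color'][190:310,220:410][:,:,::-1],None,fx=4.2,fy=4.2,interpolation=cv2.INTER_CUBIC))
E
```

```text
t 21.25 jig xy [-135.5 -223.9] z 152.1 toolx in jig deg -59.64 shift tool [-1.9  2.2 62.1] F [ 0.2 -1.  -0.1] op 0.999 q [-0.58 -0.    2.03 -0.    1.11  2.12]
block ((637.6976928710938, 100.67619323730469), (119.74566650390625, 40.69761276245117), 85.481689453125) [ 0.08238116 79.06036253] [244 210  49  20 717]
```

View pics/t3.png

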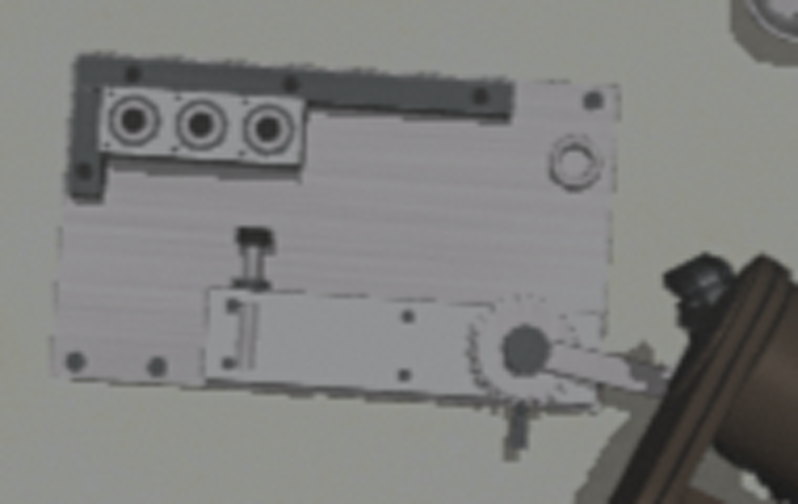

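The block looks seated against the fence and stop, with its left end at crop x≈98; the depth fit gives jig (0.1, 79.1) and square. Now descend on the knob.

{"api": "step_arm", "payload": {
  "commands": [
    {"gripper": -1,"x": -2,"y": 2.2,"z": 0,"spin": 0},
    {"gripper": -1,"x": 0,"y": 0,"z": 20,"spin": 0},
    {"gripper": -1,"x": 0,"y": 0,"z": 20,"spin": 0},
    {"gripper": -1,"x": 0,"y": 0,"z": 16,"spin": 0},
    {"gripper": -1,"x": 0,"y": 0,"z": 10,"spin": 0},
    {"gripper": -1,"x": 0,"y": 0,"z": 2,"spin": 0},
    {"gripper": -1,"x": 0,"y": 0,"z": 0,"spin": 0},
    {"gripper": -1,"x": 0,"y": 0,"z": 0,"spin": 0},
    {"gripper": -1,"x": 0,"y": 0,"z": 0,"spin": 0},
    {"gripper": -1,"x": 0,"y": 0,"z": 0,"spin": 0}
  ]
}}

```text
time: 22.3
eef_pos: [0.4747, -0.1892, 0.0849]
tcp_rot: [0.848, -0.53, 0.001, 0.0]
contact_force: [0.2, 1.1, 0.9]
opening: 1.002
finger_force: 0.0
```

{"api": "step_arm", "payload": {
  "commands": [
    {"gripper": 1,"x": 0,"y": 0,"z": 0,"spin": 0},
    {"gripper": 1,"x": 0,"y": 0,"z": 0,"spin": 0},
    {"gripper": 1,"x": 0,"y": 0,"z": 0,"spin": 0},
    {"gripper": 1,"x": 0,"y": 0,"z": 0,"spin": 0},
    {"gripper": 1,"x": 0,"y": 0,"z": 0,"spin": 0},
    {"gripper": 1,"x": 0,"y": 0,"z": 0,"spin": 0},
    {"gripper": 1,"x": 0,"y": 0,"z": 0,"spin": 0},
    {"gripper": 1,"x": 0,"y": 0,"z": 0,"spin": 0},
    {"gripper": 1,"x": 0,"y": 0,"z": 0,"spin": 0},
    {"gripper": 1,"x": 0,"y": 0,"z": 0,"spin": 0}
  ],
  "force": 50
}}

```text
time: 23.3
eef_pos: [0.4748, -0.1887, 0.0844]
tcp_rot: [0.848, -0.531, 0.001, -0.001]
contact_force: [5.1, 4.0, 0.3]
opening: 0.204
finger_force: 48.9
```

```bash
cat >>h.py <<'E'
H=np.array([-120,-120.])
def lever():
    s=get_state(); M=R.from_quat(s['tcp_rot']).as_matrix(); p=s['eef_pos']*1000
    d=w2j(p)-H; a=np.arctan2(d[1],d[0]); print('lever est',a+np.radians(100),'r',np.hypot(*d),'F',s['contact_force'],s['finger_force'],'op',s['opening'],'t',s['time'])
    return s,M,p,a
E
python3 - <<'E'
from h import *
tool((-138.2,-223.4),84)
s,M,p,a=lever()
# waypoints in the current tool frame relative to now
r=105
base=None
W=[]
for th in np.radians(np.arange(0,66,5)):
    j=H+r*np.array([np.cos(np.radians(-100)+th),np.sin(np.radians(-100)+th)])
    W.append((M.T@np.r_[j2w(j)-p[:2],0])[:2])
print(np.diff(W,axis=0).round(1))
E
```

```text
t 23.3 jig xy [-138.1 -222.9] z 84.4 toolx in jig deg -59.31 shift tool [0.3 0.4 0.4] F [5.1 4.  0.3] op 0.204 q [-0.58  0.08  2.08  0.    0.98  2.11]
lever est 0.0009310235197019789 r 104.51224112697497 F [5.1456724  4.02076385 0.31893728] 48.85050058364868 op 0.20362322369054398 t 23.3
[[ 5.7 -7.2]
 [ 5.  -7.7]
 [ 4.3 -8.1]
 [ 3.6 -8.4]
 [ 2.9 -8.7]
 [ 2.1 -8.9]
 [ 1.3 -9.1]
 [ 0.5 -9.1]
 [-0.3 -9.2]
 [-1.1 -9.1]
 [-1.9 -9. ]
 [-2.6 -8.8]
 [-3.4 -8.5]]
```

Knob gripped, opening about 17 mm. I'll swing along the arc in 2.5° rows.

{"api": "step_arm", "payload": {
  "commands": [
    {"gripper": 1,"x": 2.9,"y": -3.6,"z": 0,"spin": 0},
    {"gripper": 1,"x": 2.8,"y": -3.6,"z": 0,"spin": 0},
    {"gripper": 1,"x": 2.5,"y": -3.8,"z": 0,"spin": 0},
    {"gripper": 1,"x": 2.5,"y": -3.9,"z": 0,"spin": 0},
    {"gripper": 1,"x": 2.2,"y": -4,"z": 0,"spin": 0},
    {"gripper": 1,"x": 2.1,"y": -4.1,"z": 0,"spin": 0},
    {"gripper": 1,"x": 1.8,"y": -4.2,"z": 0,"spin": 0},
    {"gripper": 1,"x": 1.8,"y": -4.2,"z": 0,"spin": 0},
    {"gripper": 1,"x": 1.5,"y": -4.3,"z": 0,"spin": 0},
    {"gripper": 1,"x": 1.4,"y": -4.4,"z": 0,"spin": 0}
  ]
}}

```text
time: 24.3
eef_pos: [0.5176, -0.191, 0.0842]
tcp_rot: [0.848, -0.53, -0.003, 0.002]
contact_force: [-5.4, 2.1, 5.6]
opening: 0.204
finger_force: 49.5
```

```bash
python3 - <<'E'
from h import *
lever()
E
```

```text
lever est 0.41384759952552463 r 104.61108440027503 F [-5.39545767  2.1287911   5.64009799] 49.4805121421814 op 0.2040125250303548 t 24.3
```

Lagging slightly (23.7° of 25°), and the radius holds. Continue another 25°.

{"api": "step_arm", "payload": {
  "commands": [
    {"gripper": 1,"x": 1.1,"y": -4.4,"z": 0,"spin": 0},
    {"gripper": 1,"x": 1,"y": -4.5,"z": 0,"spin": 0},
    {"gripper": 1,"x": 0.7,"y": -4.5,"z": 0,"spin": 0},
    {"gripper": 1,"x": 0.6,"y": -4.6,"z": 0,"spin": 0},
    {"gripper": 1,"x": 0.3,"y": -4.6,"z": 0,"spin": 0},
    {"gripper": 1,"x": 0.2,"y": -4.5,"z": 0,"spin": 0},
    {"gripper": 1,"x": -0.1,"y": -4.6,"z": 0,"spin": 0},
    {"gripper": 1,"x": -0.2,"y": -4.6,"z": 0,"spin": 0},
    {"gripper": 1,"x": -0.5,"y": -4.6,"z": 0,"spin": 0},
    {"gripper": 1,"x": -0.6,"y": -4.5,"z": 0,"spin": 0}
  ]
}}

```text
time: 25.3
eef_pos: [0.5591, -0.1751, 0.0843]
tcp_rot: [0.848, -0.53, -0.002, 0.004]
contact_force: [-8.3, -3.3, 6.6]
opening: 0.205
finger_force: 49.5
```

```bash
python3 - <<'E'
from h import *
s,M,p,a=lever()
for th in(1.0,1.05,1.08):
    j=H+105*np.array([np.cos(th-np.radians(100)),np.sin(th-np.radians(100))])
    print(th,(M.T@np.r_[j2w(j)-p[:2],0])[:2].round(1))
E
```

```text
lever est 0.8416554430655703 r 104.74156719596972 F [-8.27820081 -3.33835348  6.58112288] 49.51385021209717 op 0.20513037773215234 t 25.3
1.0 [ -3.2 -16.3]
1.05 [ -4.8 -21.3]
1.08 [ -5.9 -24.2]
```

{"api": "step_arm", "payload": {
  "commands": [
    {"gripper": 1,"x": -0.4,"y": -3.2,"z": 0,"spin": 0},
    {"gripper": 1,"x": -0.5,"y": -3.2,"z": 0,"spin": 0},
    {"gripper": 1,"x": -0.7,"y": -3.2,"z": 0,"spin": 0},
    {"gripper": 1,"x": -0.7,"y": -3.2,"z": 0,"spin": 0},
    {"gripper": 1,"x": -0.8,"y": -3,"z": 0,"spin": 0},
    {"gripper": 1,"x": -0.8,"y": -2.7,"z": 0,"spin": 0},
    {"gripper": 1,"x": -0.9,"y": -2.5,"z": 0,"spin": 0},
    {"gripper": 1,"x": 0,"y": 0,"z": 0,"spin": 0},
    {"gripper": 1,"x": 0,"y": 0,"z": 0,"spin": 0},
    {"gripper": 1,"x": 0,"y": 0,"z": 0,"spin": 0}
  ]
}}

```text
time: 26.3
eef_pos: [0.5758, -0.1619, 0.0843]
tcp_rot: [0.848, -0.53, -0.002, 0.004]
contact_force: [-6.6, -2.6, 5.4]
opening: 0.203
finger_force: 49.4
```

```bash
python3 - <<'E'
from h import *
lever()
c=cam('top'); P=cloud(c); z=P[...,2]
mm=((z>.047)&(z<.056)).astype(np.uint8); mm[:205]=0;mm[250:]=0;mm[:,:235]=0;mm[:,300:]=0
n,l,s,_=cv2.connectedComponentsWithStats(mm); k=1+s[1:,4].argmax()
r=boxfit(P[l==k]);print('block',r,w2j(r[0]),s[k])
cv2.imwrite('pics/t4.png',cv2.resize(c['color'][150:310,220:410][:,:,::-1],None,fx=3.7,fy=3.7,interpolation=cv2.INTER_CUBIC))
E
```

```text
lever est 1.0449779631597718 r 105.1010621312564 F [-6.56358611 -2.58500054  5.40221559] 49.44969713687897 op 0.20274724452871998 t 26.3
block ((637.7586059570312, 100.8038558959961), (119.74331665039062, 41.61408996582031), 84.4287338256836) [ 0.13239808 79.19267454] [244 211  49  19 716]
```

View pics/t4.png

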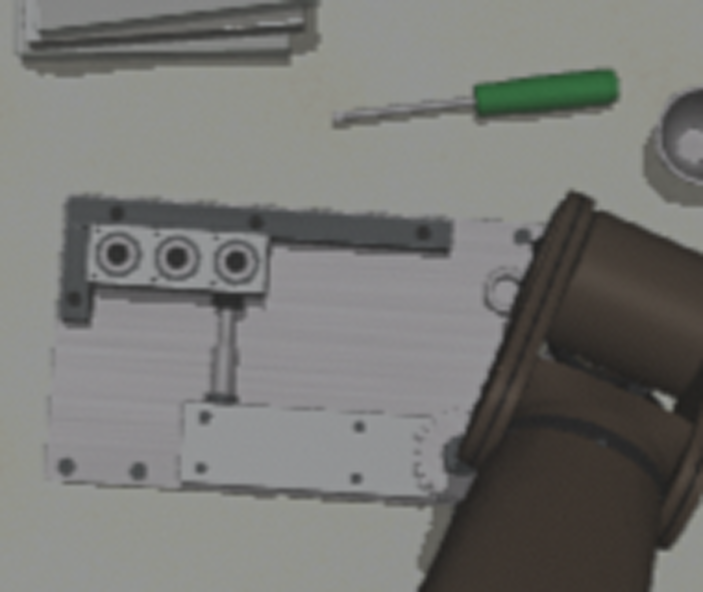

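The pad, at crop (228, 300), is pressed on the seated block. The lever is at about 1.045 rad and the bush and screwdriver haven't moved. Hold one second, then hand in.

{"api": "step_arm", "payload": {
  "commands": [
    {"gripper": 1,"x": 0,"y": 0,"z": 0,"spin": 0},
    {"gripper": 1,"x": 0,"y": 0,"z": 0,"spin": 0},
    {"gripper": 1,"x": 0,"y": 0,"z": 0,"spin": 0},
    {"gripper": 1,"x": 0,"y": 0,"z": 0,"spin": 0},
    {"gripper": 1,"x": 0,"y": 0,"z": 0,"spin": 0},
    {"gripper": 1,"x": 0,"y": 0,"z": 0,"spin": 0},
    {"gripper": 1,"x": 0,"y": 0,"z": 0,"spin": 0},
    {"gripper": 1,"x": 0,"y": 0,"z": 0,"spin": 0},
    {"gripper": 1,"x": 0,"y": 0,"z": 0,"spin": 0},
    {"gripper": 1,"x": 0,"y": 0,"z": 0,"spin": 0}
  ]
}}

```text
time: 27.35
eef_pos: [0.5758, -0.1618, 0.0843]
tcp_rot: [0.848, -0.53, -0.002, 0.004]
contact_force: [-6.5, -2.9, 5.5]
opening: 0.205
finger_force: 49.4
```

```bash
python3 -c "
from h import *
lever(); print(sign_off())"
```

```text
lever est 1.0450476050831286 r 105.07946095699229 F [-6.47039623 -2.87829654  5.49470608] 49.44839358329773 op 0.2049352668486292 t 27.35
the job is handed in; nothing more can be done
None
```

I handed the job in at 27 s with the block seated in the corner, the lever held at the fourth click (about 1.045 rad, estimated from the tool position) and the pad against the block; sign-off gave no verdict.

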